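Load the cold-store carrier, tall canister at the back first

TASK

Load the green two-bay carrier for the kitchen: first stand the tall blue-lidded canister in the back bay (the one away from the robot), let go of it, then stand the short blue-lidded tub in the front bay, so that you never have to reach over it. Set both down on the floor of their bays rather than dropping them, upright, and leave the tall white-lidded canister standing where it is.

Things in the scene. Friction and masses are not known exactly. Their poses are not given: they have to be found in the camera images.
- tall_blue: Tall round canister, amber body, flat BLUE lid. Cylinder 54 mm in diameter, 180 mm tall including the 14 mm lid, which is 57 mm in diameter. Loose, upright, about 0.35 kg (varies by a third). Origin at the centre of its underside, z up along its axis; yaw has no meaning.
- tub_blue: Short round tub, white body, flat BLUE lid. Cylinder 54 mm in diameter, 95 mm tall including the 14 mm lid, which is 57 mm in diameter. Loose, upright, about 0.22 kg (varies by a third). Origin at the centre of its underside, z up; yaw has no meaning. A like tub with a yellow lid is not wanted.
- carrier: Green open carrier, fixed, 230 mm long (x), 105 mm wide (y), 30 mm high. Origin: centre of its underside, on the table; x runs along its length, away from the robot (turned up to 0.3 rad). Two bays 95 x 95 mm inside, centred at x +57.5 mm (back) and -57.5 mm (front), y 0; floor 5 mm up, walls to 30 mm, divider 20 mm thick. Best gripped across (along y): the tall canister blocks x.
- tall_white: Leave alone: tall round canister, same shape as the blue-lidded one (54 mm diameter, 180 mm tall) but WHITE lid, reddish-brown body. Origin at the centre of its underside. The four containers stand beside the carrier, two on its left, two on its right, in any order, at least 150 mm apart.

How it is judged:
On the way, in this order (a step that is already met when the one before it is completed fails the run):
1. the tall blue-lidded canister stands upright in the back bay, let go of (x of tall_blue in the frame of carrier between 0.0225 and 0.0925 m and y of tall_blue in the frame of carrier between -0.03 and 0.03 m and z of tall_blue in the frame of carrier below 0.012 m and angle between tall_blue's own z axis and vertical below 0.18 rad and contact force between the fingers and tall_blue below 0.1 N and linear speed of tall_blue below 0.02 m/s), for 0.2 s.
2. then the short blue-lidded tub stands upright in the front bay, let go of (x of tub_blue in the frame of carrier between -0.0925 and -0.0225 m and y of tub_blue in the frame of carrier between -0.03 and 0.03 m and z of tub_blue in the frame of carrier below 0.012 m and angle between tub_blue's own z axis and vertical below 0.18 rad and contact force between the fingers and tub_blue below 0.1 N and linear speed of tub_blue below 0.02 m/s), for 0.2 s.
At the end, for the whole second after the job is handed in: Tall blue-lidded canister in the back bay, short blue-lidded tub in the front bay: anywhere within the walls, on the floor (underside under 12 mm above the carrier's underside), within 10 degrees of upright, at rest, released. White-lidded canister within 30 mm of its start (all of step 1 and all of step 2 and distance of tall_white from where it was at the start of the episode below 0.03 m); the robot touches nothing.
It fails at once if the tall white-lidded canister is moved by more than 30 mm or tipped over (distance of tall_white from where it was at the start of the episode above 0.03 m or angle between tall_white's own z axis and vertical above 0.5 rad).
It fails at once if the tall canister is let go with its underside more than 25 mm above the carrier's floor (contact force between the fingers and tall_blue below 0.05 N and z of tall_blue in the frame of carrier above 0.03 m and horizontal distance between tall_blue and carrier below 0.12 m).
It fails at once if the tub is let go with its underside more than 25 mm above the carrier's floor (contact force between the fingers and tub_blue below 0.05 N and z of tub_blue in the frame of carrier above 0.03 m and horizontal distance between tub_blue and carrier below 0.12 m).
It also fails if it takes over 67 s, if anything falls off the work surface, if the arm or the gripper's body presses on something with over 40 N, if the wrist force passes 120 N, or if a joint passes its speed limit or range.

ROBOT

A 6-joint arm with a two-finger parallel gripper is mounted at the origin on the work surface. World frame = base frame: x ahead of the robot, y to its left, z up, the work surface at z = 0. Lengths are in m, angles in rad, forces in N, time in s.
With the tool pointing down it reaches from about 0.325 to 0.9 m from the base axis. Payload 6.1 kg.
Tool frame: the origin (TCP) lies at the very end of the fingers, on their centre line; the grasp point (between the pads) lies 19 mm behind it (bot.grasp_offset is the distance from the TCP to the grasp point, in m); z points along the fingers, x is the direction in which the jaws open and shut, and the axes are right-handed (so a half turn about z gives the same grasp; the last joint's range is limited). The gripper opens to 87 mm and grips with 3 to 60 N. Pads are 19 mm wide; open, the fingers measure 117 mm over their backs; the gripper's body (75 mm by 190 mm) begins 51 mm behind the grasp point.
Start: joints at [-1.436, 0.22, 1.526, -0, 1.395, -0.126], TCP at [0.161, -0.604, 0.223] pointing down, gripper open.
Joint ranges: [-2.98, 2.98], [-0.91, 2.08], [0.09, 2.57], [-1.24, 4.39], [0.2, 2.65], [-2.68, 2.68]. Speed limits (rad/s): [2.57, 2.57, 3.01, 3.14, 3.14, 3.14].

INTERFACE

Orientations are given as a unit quaternion [x, y, z, w].
In Python, from station import telemetry, get_image, ticket, bot gives the robot as it stands. The module is installed in compiled form; this text tells all that it offers.
- The arm moves only by the tool drive_tool, never from a script. Its arguments are lists of equal length, an entry for each row: "offset": the shift along the tool's x, y, z in m, a list of three; "rot": the turn, a rotation vector about the tool's x, y, z in degrees, a list of three; "hand": the gripper's target within -1 to 1 (shut at 1, half-way at 0, fully open at -1). A call has 1 to 20 rows; each row shifts and turns the commanded pose from where the row before left it, along the tool's axes as they then stand; what a row does not reach is not made up. A row lasts 1/10 s, in which the tool goes at most 50 mm and 8.59 degrees, less where a joint would pass 70% of its speed; a pose out of reach is approached as far as the arm can. A call with a gripper value outside its range is refused whole. The fingers move at their own pace and stop on an object; "squeeze" is the grip in N (left out, the last holds). Time passes only in rows, so rows that do not move let the fingers close. It gives the time, the measured TCP pose, the force and the opening at its end, in the units of the state.
- telemetry.read_state(): the state, without advancing time (a new reading comes with each control period).
- get_image(name): name is "scene" or "top" or "wrist"; returns a dict with "color" (480x640x3 uint8, red, green, blue), "fx", "fy", "cx", "cy" (pixels), "k1" (the pictures are not rectified: a ray, as slopes to the right and down, at radius r is drawn at 1 + k1 r^2 times it, then the intrinsics apply), "rvec" (rotation vector, rad) and "tvec" (3), from world to camera coordinates, as OpenCV has them. Camera axes: x right, y down, z forward; pixel columns grow to the right and rows downward; lengths in m; the calibration is good to about 2 mm. A picture is of the moment at which its call begins. There is no depth.
- ticket.job_done(): hands the job in, once; it reports no verdict.
The state is a dict: "t": time; "qpos": joint angles; "joint_velocities": joint speeds; "joint_efforts": joint torques, N m; "ee_pos": TCP position; "ee_rot": TCP orientation; "ft_force": force on the tool from outside, world axes, zero at the start; "moment": the same for the moment, N m; "width": finger opening in m.
Only numpy, scipy, OpenCV 4.12 (cv2) and the standard library are available. Lean on these libraries where they do the work, as an engineer would, in place of code of your own. Each camera call takes 0.05 s, during which the arm holds its last target. There are 200 camera calls.

## Working session

There is one attempt and no reset: what is moved stays moved. The work goes in short steps, Python scripts to look and compute and a tool call to move; the robot and the scene stay as the last step left them, time stands still between calls to the robot, and variables do not carry over. Pictures are saved under pics/ and viewed, about 8 in all and at most 12, crops included, and the job is handed in when it is done.

Besides the shell and the picture viewer there is one more tool, called after ">>>" as name(argument=value, ...) on one line, values as JSON. drive_tool: Moves the arm, as the interface text tells. Its arguments: {"type":"object","properties":{"offset":{"type":"array"},"rot":{"type":"array"},"hand":{"type":"array"},"squeeze":{"type":"number"}},"required":["offset","rot","hand"]}

```bash
mkdir -p pics
python3 - <<'E'
from station import telemetry,get_image
import cv2,numpy as np
for n in("top","scene"):
    im=get_image(n); cv2.imwrite(f"pics/{n}0.png",im["color"][:,:,::-1])
    R=cv2.Rodrigues(np.array(im["rvec"]))[0]; print(n,im["fx"],im["k1"],(-R.T@np.array(im["tvec"])).round(3),R.round(2).tolist())
s=telemetry.read_state();print(s["t"],s["ee_pos"],s["ee_rot"],s["width"])
E
```

```text
top 452.7459132498497 -0.07879994158424969 [ 0.381 -0.015  0.83 ] [[-0.02, -1.0, -0.03], [-0.99, 0.02, -0.14], [0.14, 0.03, -0.99]]
scene 524.0239667795292 -0.015023436811529579 [1.21  0.342 0.637] [[-0.42, 0.91, -0.0], [0.55, 0.26, -0.79], [-0.72, -0.34, -0.61]]
0.1 [ 0.16106722 -0.60330688  0.2215454 ] [ 7.93049172e-01 -6.09156986e-01 -6.33776934e-04 -6.12935125e-04] 0.08734536393606827
```

View pics/top0.png

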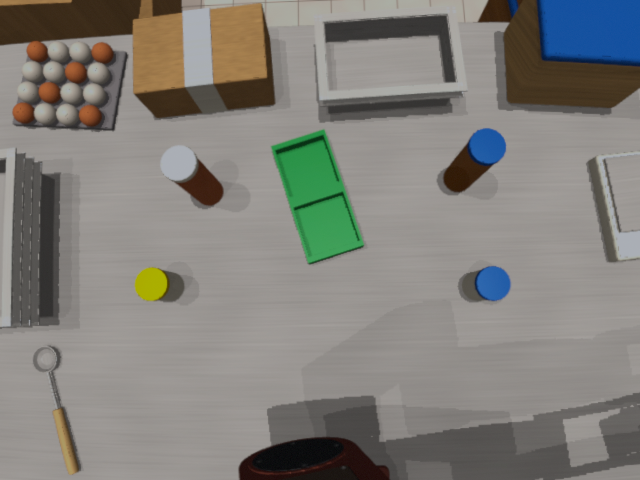

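View pics/scene0.png

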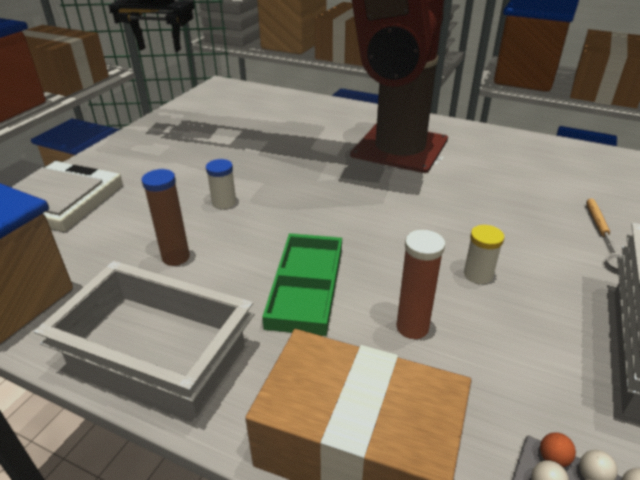

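The top view shows the blue tall lid at (486,147), the blue tub lid at (492,284), the white lid at (180,163), the yellow lid at (152,284) and the green carrier around (317,197). The scene view agrees with this.

```bash
cat > h.py <<'E'
import cv2,numpy as np
from station import telemetry,get_image,bot
from scipy.spatial.transform import Rotation as Ro
def cast(im,uv,z):
    K=np.array([[im["fx"],0,im["cx"]],[0,im["fy"],im["cy"]],[0,0,1]])
    # drawn = ray*(1+k1 r^2)
    n=cv2.undistortPoints(np.array(uv,float).reshape(-1,1,2),K,np.array([im["k1"],0,0,0.]))[:,0]
    R=cv2.Rodrigues(np.array(im["rvec"],float))[0]; c=-R.T@np.array(im["tvec"]).ravel()
    d=np.c_[n,np.ones(len(n))]@R
    return c+d*((z-c[2])/d[:,2])[:,None]
def blobs(im,lo,hi,amin=150):
    m=cv2.inRange(cv2.cvtColor(im["color"],cv2.COLOR_RGB2HSV),lo,hi)
    m=cv2.morphologyEx(m,cv2.MORPH_OPEN,np.ones((3,3)))
    return [c for c in cv2.findContours(m,cv2.RETR_EXTERNAL,cv2.CHAIN_APPROX_NONE)[0] if cv2.contourArea(c)>amin]
BLUE=((105,150,60),(125,255,255)); GREEN=((55,120,40),(80,255,255))
def cen(c): m=cv2.moments(c); return m["m10"]/m["m00"],m["m01"]/m["m00"]
E
python3 - <<'E'
from h import *
for n in("top","scene"):
    im=get_image(n)
    for c in blobs(im,*BLUE):
        u=cen(c); 
        print(n,"blue",np.round(u,1),cv2.contourArea(c),[cast(im,[u],z)[0][:2].round(4).tolist() for z in(.175,.09)])
    g=max(blobs(im,*GREEN),key=cv2.contourArea)
    for z in(.03,.015):
        p=cast(im,g[:,0],z)[:,:2]; r=cv2.minAreaRect((p*1000).astype(np.float32)); print(n,"car",z,r)
    if n=="top":
        for k,lo,hi,u,z in(("w",0,0,(180,163),.18),("y",0,0,(152,284),.095)): print(k,cast(im,[u],z)[0])
E
```

```text
top blue [492.2 283. ] 872.5 [[0.4118, -0.2427], [0.4157, -0.2723]]
top blue [486.4 146.4] 1004.0 [[0.6178, -0.2492], [0.6485, -0.2796]]
top blue [590.3  30.5] 6071.5 [[0.8151, -0.4397], [0.8714, -0.4949]]
top car 0.03 ((584.7242431640625, 15.024253845214844), (230.51922607421875, 103.24357604980469), 17.052574157714844)
top car 0.015 ((588.5381469726562, 15.580413818359375), (234.84298706054688, 105.18006134033203), 17.052570343017578)
w [0.60160125 0.21582919 0.18      ]
y [0.4238294  0.28703351 0.095     ]
scene blue [ 16.9 207.6] 1301.0 [[0.7871, -0.3962], [0.7094, -0.532]]
scene blue [157.9 178.1] 384.0 [[0.6189, -0.2491], [0.5102, -0.3578]]
scene blue [218.6 166.3] 240.5 [[0.5404, -0.1766], [0.4173, -0.272]]
scene blue [590.2 134.3] 213.5 [[0.1249, 0.4198], [-0.0746, 0.4342]]
scene blue [ 72.3 135.9] 1363.0 [[0.5583, -0.5119], [0.4386, -0.6689]]
scene blue [537.8  11.9] 442.5 [[-0.8078, 0.2087], [-1.1788, 0.1842]]
scene car 0.03 ((599.203369140625, 21.707191467285156), (247.07290649414062, 104.37890625), 17.019250869750977)
scene car 0.015 ((584.1209716796875, 13.798538208007812), (253.17733764648438, 106.95777893066406), 17.01924705505371)
```

>>> drive_tool(offset=[[0,0,0],[-0.0146,-0.0386,0],[-0.0146,-0.0386,0],[-0.0146,-0.0386,0],[-0.0146,-0.0386,0],[-0.0146,-0.0386,0],[-0.0146,-0.0386,0],[-0.0146,-0.0386,0],[-0.0146,-0.0386,0],[-0.0146,-0.0386,0],[-0.0146,-0.0386,0],[-0.0146,-0.0386,0],[-0.0146,-0.0386,0],[-0.0146,-0.0386,0],[-0.0146,-0.0386,0],[0,0,0],[0,0,0]], rot=[[0,0,-2.1],[0,0,0],[0,0,0],[0,0,0],[0,0,0],[0,0,0],[0,0,0],[0,0,0],[0,0,0],[0,0,0],[0,0,0],[0,0,0],[0,0,0],[0,0,0],[0,0,0],[0,0,0],[0,0,0]], hand=[-1,-1,-1,-1,-1,-1,-1,-1,-1,-1,-1,-1,-1,-1,-1,-1,-1], squeeze=20)

```text
t: 1.9
ee_pos: [0.6181, -0.2492, 0.2218]
ee_rot: [0.805, -0.594, -0.001, 0.0]
ft_force: [-1.0, 0.1, -0.7]
width: 0.0871
```

```bash
cat >> h.py <<'E'
def to_tool(target):
    s=telemetry.read_state(); T=Ro.from_quat(s["ee_rot"])
    print("t",s["t"],"pos",np.round(s["ee_pos"],4),"x",T.as_matrix()[:,0].round(4),"z",T.as_matrix()[:,2].round(4),"w",round(s["width"],4),"q",np.round(s["qpos"],2),"F",np.round(s["ft_force"],1))
    print("tool delta",T.inv().apply(np.array(target)-s["ee_pos"]).round(4))
E
python3 - <<'E'
from h import *
to_tool([.618,-.249,.121])
im=get_image("wrist"); cv2.imwrite("pics/w1.png",im["color"][:,:,::-1])
for c in blobs(im,*BLUE): print(cen(c),cv2.contourArea(c),cast(im,[cen(c)],.18)[0])
E
```

```text
t 1.9 pos [ 0.6181 -0.2492  0.2218] x [ 2.951e-01 -9.555e-01 -6.000e-04] z [-1.3e-03  2.0e-04 -1.0e+00] w 0.0871 q [-0.5   0.32  1.41 -0.    1.42  0.77] F [-1.   0.1 -0.7]
tool delta [-1.000e-04 -1.000e-04  1.008e-01]
(329.9818811438784, 262.24144325290433) 7460.0 [ 0.62255035 -0.24711869  0.18      ]
(629.7369989569363, 43.145730889584264) 1118.5 [ 0.77084817 -0.35337496  0.18      ]
```

View pics/w1.png

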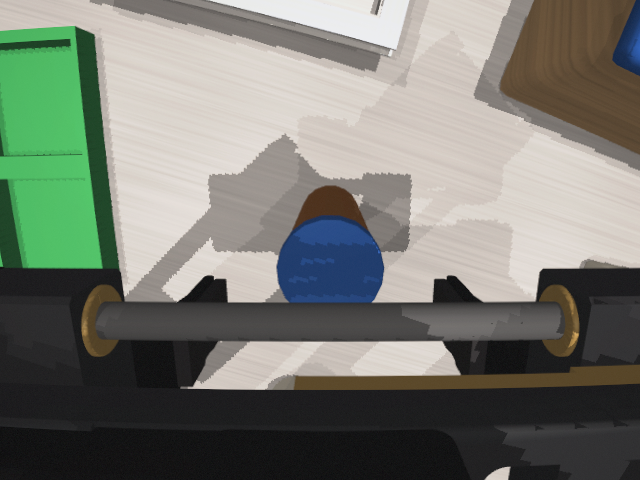

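The wrist view shows the blue lid at about (330,268), midway between the fingers at columns 227 and 434. I'll descend and grip.

>>> drive_tool(offset=[[0,0,0.02],[0,0,0.02],[0,0,0.02],[0,0,0.02],[0,0,0.02],[0,0,0],[0,0,0],[0,0,0],[0,0,0],[0,0,0],[0,0,0],[0,0,0],[0,0,0],[0,0,0]], rot=[[0,0,0],[0,0,0],[0,0,0],[0,0,0],[0,0,0],[0,0,0],[0,0,0],[0,0,0],[0,0,0],[0,0,0],[0,0,0],[0,0,0],[0,0,0],[0,0,0]], hand=[-1,-1,-1,-1,-1,-1,-1,1,1,1,1,1,1,1], squeeze=20)

```text
t: 3.35
ee_pos: [0.6181, -0.25, 0.1229]
ee_rot: [0.804, -0.594, 0.0, -0.0]
ft_force: [-1.1, 1.1, 2.3]
width: 0.0557
```

>>> drive_tool(offset=[[0,0,0],[0,0,0],[0,0,-0.01],[0,0,-0.02],[0,0,-0.02],[0,0,-0.02],[0,0,-0.02],[0,0,0],[0,0,0]], rot=[[0,0,0],[0,0,0],[0,0,0],[0,0,0],[0,0,0],[0,0,0],[0,0,0],[0,0,0],[0,0,0]], hand=[1,1,1,1,1,1,1,1,1])

```text
t: 4.25
ee_pos: [0.6177, -0.25, 0.212]
ee_rot: [0.804, -0.595, -0.0, 0.0]
ft_force: [0.2, 0.2, -2.8]
width: 0.0562
```

Run:
```python
from h import *
to_tool([.641,.0324,.212])
im=get_image("scene"); cv2.imwrite("pics/s2.png",im["color"][:,:,::-1])
```

```text
t 4.25 pos [ 0.6177 -0.25    0.212 ] x [ 2.930e-01 -9.561e-01 -2.000e-04] z [-3.e-04  1.e-04 -1.e+00] w 0.0562 q [-0.5   0.33  1.42 -0.    1.4   0.77] F [ 0.2  0.2 -2.8]
tool delta [-0.2632 -0.105   0.    ]
```

View pics/s2.png

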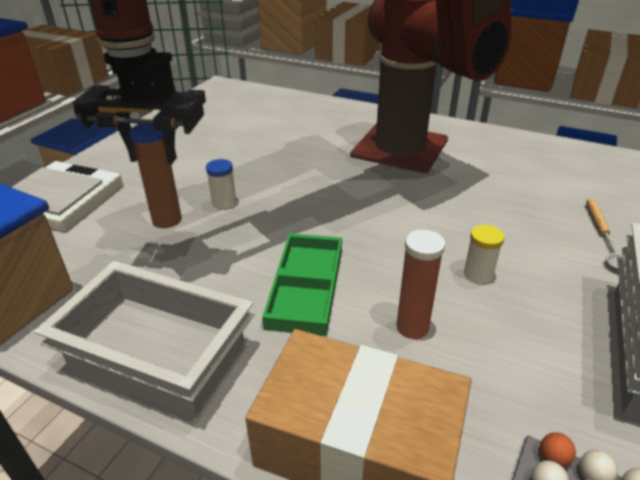

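The canister is held and hangs upright, with its base at about (165,222) in the scene view. Next I'll carry it over the back bay.

>>> drive_tool(offset=[[-0.01,-0.004,0],[-0.02,-0.008,0],[-0.025,-0.01,0],[-0.025,-0.01,0],[-0.025,-0.01,0],[-0.025,-0.01,0],[-0.025,-0.01,0],[-0.025,-0.01,0],[-0.025,-0.01,0],[-0.025,-0.01,0],[-0.02,-0.008,0],[-0.013,-0.005,0],[0,0,0],[0,0,0],[0,0,0]], rot=[[0,0,0],[0,0,0],[0,0,0],[0,0,0],[0,0,0],[0,0,0],[0,0,0],[0,0,0],[0,0,0],[0,0,0],[0,0,0],[0,0,0],[0,0,0],[0,0,0],[0,0,0]], hand=[1,1,1,1,1,1,1,1,1,1,1,1,1,1,1])

```text
t: 5.8
ee_pos: [0.641, 0.0312, 0.2122]
ee_rot: [0.804, -0.595, -0.0, 0.0]
ft_force: [0.6, -0.1, -4.4]
width: 0.0562
```

Run:
```python
from h import *
to_tool([.641,.0324,.128])
a=get_image("wrist")["color"];b=get_image("scene")["color"]
cv2.imwrite("pics/p3.png",cv2.resize(np.hstack([a,b])[:,:,::-1],(800,300),interpolation=cv2.INTER_AREA))
```

```text
t 5.8 pos [0.641  0.0312 0.2122] x [ 2.922e-01 -9.563e-01  3.000e-04] z [-6.e-04 -5.e-04 -1.e+00] w 0.0562 q [-0.07  0.27  1.49 -0.    1.38  1.2 ] F [ 0.6 -0.1 -4.4]
tool delta [-0.0012 -0.0004  0.0842]
```

View pics/p3.png

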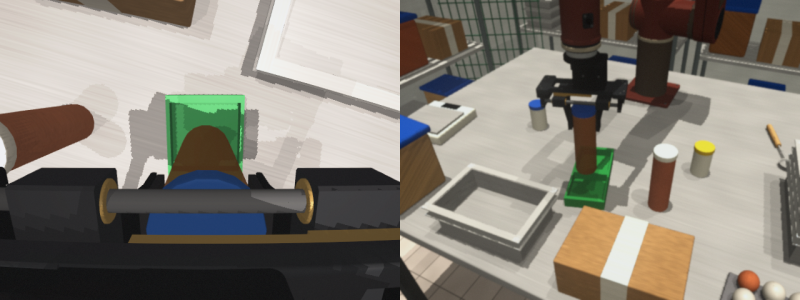

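Wrist view (left): the canister bottom is centred in the green back bay at about (205,130). Now lower it.

>>> drive_tool(offset=[[0,0,0.015],[0,0,0.02],[0,0,0.02],[0,0,0.015],[0,0,0.005],[0,0,0.004],[0,0,0.003],[0,0,0],[0,0,0],[0,0,0]], rot=[[0,0,0],[0,0,0],[0,0,0],[0,0,0],[0,0,0],[0,0,0],[0,0,0],[0,0,0],[0,0,0],[0,0,0]], hand=[1,1,1,1,1,1,1,1,1,1])

```text
t: 6.9
ee_pos: [0.6417, 0.0322, 0.1314]
ee_rot: [0.804, -0.595, 0.001, -0.0]
ft_force: [-0.2, -0.0, -3.5]
width: 0.056
```

>>> drive_tool(offset=[[0,0,0.002],[0,0,0.001],[0,0,0.001],[0,0,0],[0,0,0]], rot=[[0,0,0],[0,0,0],[0,0,0],[0,0,0],[0,0,0]], hand=[1,1,1,1,1])

```text
t: 7.4
ee_pos: [0.642, 0.0323, 0.1279]
ee_rot: [0.804, -0.594, 0.001, -0.001]
ft_force: [-2.0, 0.9, 5.8]
width: 0.0558
```

The force has changed sign, so the canister is on the floor. Release, then retract straight up.

>>> drive_tool(offset=[[0,0,0],[0,0,0],[0,0,0],[0,0,0],[0,0,0],[0,0,0],[0,0,0],[0,0,0],[0,0,-0.015],[0,0,-0.02],[0,0,-0.02],[0,0,-0.02],[0,0,-0.02],[0,0,-0.02],[0,0,0],[0,0,0],[0,0,0]], rot=[[0,0,0],[0,0,0],[0,0,0],[0,0,0],[0,0,0],[0,0,0],[0,0,0],[0,0,0],[0,0,0],[0,0,0],[0,0,0],[0,0,0],[0,0,0],[0,0,0],[0,0,0],[0,0,0],[0,0,0]], hand=[-1,-1,-1,-1,-1,-1,-1,-1,-1,-1,-1,-1,-1,-1,-1,-1,-1])

```text
t: 9.1
ee_pos: [0.6405, 0.0322, 0.2403]
ee_rot: [0.804, -0.595, -0.001, 0.001]
ft_force: [1.0, -0.3, -0.6]
width: 0.0873
```

Run:
```python
from h import *
to_tool([.4165,-.272,.2415])
a=get_image("scene"); b=get_image("top")
cv2.imwrite("pics/p4.png",cv2.resize(np.hstack([a["color"],b["color"]])[:,:,::-1],(800,300),interpolation=cv2.INTER_AREA))
for n,i in(("scene",a),("top",b)):
  for c in blobs(i,*BLUE): print(n,np.round(cen(c)),cv2.contourArea(c),cast(i,[cen(c)],.18)[0].round(4),cast(i,[cen(c)],.09)[0].round(4))
```

```text
t 9.1 pos [0.6405 0.0322 0.2403] x [ 2.931e-01 -9.561e-01 -7.000e-04] z [-1.9e-03  1.0e-04 -1.0e+00] w 0.0873 q [-0.07  0.25  1.46  0.    1.44  1.2 ] F [ 1.  -0.3 -0.6]
tool delta [ 0.2252  0.3034 -0.0008]
scene [295. 229.] 164.0 [0.658  0.0387 0.18  ] [ 0.5494 -0.021   0.09  ]
scene [ 17. 208.] 1343.0 [ 0.793  -0.3869  0.18  ] [ 0.711  -0.5303  0.09  ]
scene [219. 166.] 226.5 [ 0.5472 -0.1711  0.18  ] [ 0.4168 -0.2721  0.09  ]
scene [587. 135.] 405.0 [0.1436 0.4139 0.18  ] [-0.0663  0.428   0.09  ]
scene [ 70. 136.] 1200.5 [ 0.5686 -0.5063  0.18  ] [ 0.4424 -0.6733  0.09  ]
scene [357.  95.] 197.5 [ 0.1433 -0.0693  0.18  ] [-0.0666 -0.1502  0.09  ]
scene [10. 26.] 236.0 [ 0.0633 -1.2887  0.18  ] [-0.1623 -1.6098  0.09  ]
scene [549.   9.] 920.5 [-0.8463  0.2405  0.18  ] [-1.2511  0.2206  0.09  ]
top [492. 283.] 857.0 [ 0.4115 -0.2407  0.18  ] [ 0.4157 -0.272   0.09  ]
top [590.  31.] 6120.5 [ 0.8115 -0.4362  0.18  ] [ 0.871  -0.4946  0.09  ]
```

View pics/p4.png

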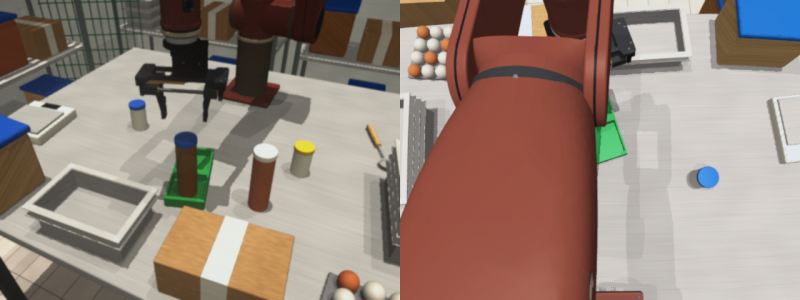

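The scene view shows the blue-lidded canister upright in the back bay, with its lid at about (185,140) in the composite. It's released. Now the tub.

>>> drive_tool(offset=[[0.015,0.0203,0],[0.0225,0.0303,0],[0.0225,0.0303,0],[0.0225,0.0303,0],[0.0225,0.0303,0],[0.0225,0.0303,0],[0.0225,0.0303,0],[0.0225,0.0303,0],[0.0225,0.0303,0],[0.0225,0.0303,0],[0.0077,0.0104,0],[0,0,0.03],[0,0,0.04],[0,0,0.03],[0,0,0],[0,0,0],[0,0,0]], rot=[[0,0,0],[0,0,0],[0,0,0],[0,0,0],[0,0,0],[0,0,0],[0,0,0],[0,0,0],[0,0,0],[0,0,0],[0,0,0],[0,0,0],[0,0,0],[0,0,0],[0,0,0],[0,0,0],[0,0,0]], hand=[-1,-1,-1,-1,-1,-1,-1,-1,-1,-1,-1,-1,-1,-1,-1,-1,-1])

```text
t: 10.9
ee_pos: [0.4184, -0.2728, 0.1435]
ee_rot: [0.804, -0.594, 0.001, 0.0]
ft_force: [1.2, 0.5, 0.2]
width: 0.0873
```

Run:
```python
from h import *
to_tool([.4165,-.272,.036])
a=get_image("wrist")
for c in blobs(a,*BLUE): print(cen(c),cv2.contourArea(c),cast(a,[cen(c)],.095)[0].round(4))
b=get_image("top")
cv2.imwrite("pics/p5.png",cv2.resize(np.hstack([a["color"],b["color"]])[:,:,::-1],(800,300),interpolation=cv2.INTER_AREA))
for c in blobs(b,*BLUE): print(np.round(cen(c),1),cv2.contourArea(c),cast(b,[cen(c)],.18)[0].round(4))
g=max(blobs(b,*GREEN),key=cv2.contourArea); print(cv2.minAreaRect((cast(b,g[:,0],.03)[:,:2]*1000).astype(np.float32)))
```

```text
t 10.9 pos [ 0.4184 -0.2728  0.1435] x [ 0.2934 -0.956   0.0024] z [ 0.0022 -0.0019 -1.    ] w 0.0873 q [-0.74 -0.01  1.93  0.    1.22  0.54] F [1.2 0.5 0.2]
tool delta [-0.0015  0.0018  0.1075]
(327.53253814279896, 263.76544274388635) 6958.5 [ 0.4199 -0.2704  0.095 ]
[300.5 134.7] 989.0 [0.6405 0.032  0.18  ]
[590.2  30.7] 6131.0 [ 0.8114 -0.4362  0.18  ]
((584.6962280273438, 14.981590270996094), (230.40338134765625, 103.02823638916016), 17.132064819335938)
```

View pics/p5.png

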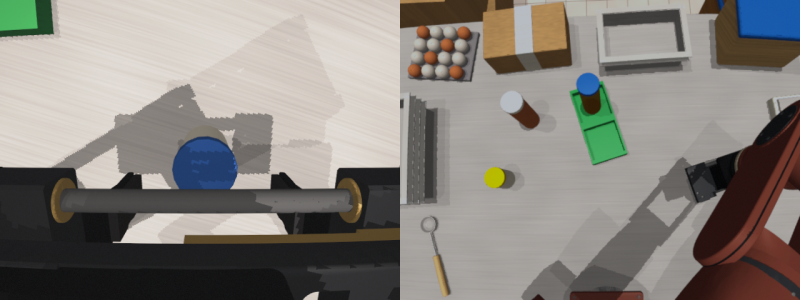

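The tall canister stands at (0.640, 0.032), the centre of the back bay. The tub lid at (205,165) is centred between the fingers. Descend and grip.

>>> drive_tool(offset=[[-0.001,0.001,0.02],[0,0,0.02],[0,0,0.02],[0,0,0.02],[0,0,0.015],[0,0,0.011],[0,0,0],[0,0,0],[0,0,0],[0,0,0],[0,0,0],[0,0,0],[0,0,0],[0,0,0],[0,0,0],[0,0,0],[0,0,0]], rot=[[0,0,0],[0,0,0],[0,0,0],[0,0,0],[0,0,0],[0,0,0],[0,0,0],[0,0,0],[0,0,0],[0,0,0],[0,0,0],[0,0,0],[0,0,0],[0,0,0],[0,0,0],[0,0,0],[0,0,0]], hand=[-1,-1,-1,-1,-1,-1,-1,-1,1,1,1,1,1,1,1,1,1])

```text
t: 12.7
ee_pos: [0.416, -0.2716, 0.0357]
ee_rot: [0.804, -0.595, 0.0, 0.0]
ft_force: [0.2, -0.4, 1.6]
width: 0.0559
```

>>> drive_tool(offset=[[0,0,-0.01],[0,0,-0.02],[0,0,-0.02],[0,0,-0.02],[0,0,-0.01],[-0.01,-0.0084,0],[-0.02,-0.0169,0],[-0.025,-0.021,0],[-0.025,-0.021,0],[-0.025,-0.021,0],[-0.025,-0.021,0],[-0.025,-0.021,0],[-0.025,-0.021,0],[-0.02,-0.0169,0],[-0.0146,-0.0122,0],[-0.01,-0.0084,0],[0,0,0],[0,0,0],[0,0,0]], rot=[[0,0,0],[0,0,0],[0,0,0],[0,0,0],[0,0,0],[0,0,0],[0,0,0],[0,0,0],[0,0,0],[0,0,0],[0,0,0],[0,0,0],[0,0,0],[0,0,0],[0,0,0],[0,0,0],[0,0,0],[0,0,0],[0,0,0]], hand=[1,1,1,1,1,1,1,1,1,1,1,1,1,1,1,1,1,1,1])

```text
t: 14.6
ee_pos: [0.5301, -0.002, 0.1152]
ee_rot: [0.804, -0.595, -0.0, 0.0]
ft_force: [0.7, 0.7, -4.0]
width: 0.0557
```

Run:
```python
from h import *
to_tool([.531,-.0013,.041])
a=get_image("wrist")["color"];b=get_image("scene")["color"]
cv2.imwrite("pics/p6.png",cv2.resize(np.hstack([a,b])[:,:,::-1],(800,300),interpolation=cv2.INTER_AREA))
```

```text
t 14.6 pos [ 0.5301 -0.002   0.1152] x [ 0.2923 -0.9563 -0.    ] z [-8.e-04 -2.e-04 -1.e+00] w 0.0557 q [-0.15  0.1   1.87 -0.    1.17  1.12] F [ 0.7  0.7 -4. ]
tool delta [-0.0004 -0.0011  0.0742]
```

View pics/p6.png

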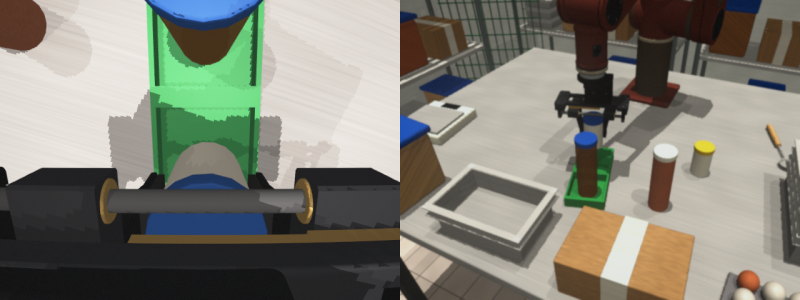

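The tub, with its bottom at about (208,155), is centred above the front bay. The tall canister is beyond it, standing. Now lower the tub.

>>> drive_tool(offset=[[0,0,0.01],[0,0,0.015],[0,0,0.015],[0,0,0.015],[0,0,0.007],[0,0,0.005],[0,0,0.003],[0,0,0],[0,0,0],[0,0,0.001],[0,0,0.001],[0,0,0],[0,0,0]], rot=[[0,0,0],[0,0,0],[0,0,0],[0,0,0],[0,0,0],[0,0,0],[0,0,0],[0,0,0],[0,0,0],[0,0,0],[0,0,0],[0,0,0],[0,0,0]], hand=[1,1,1,1,1,1,1,1,1,1,1,1,1])

```text
t: 16.0
ee_pos: [0.5306, -0.0013, 0.0436]
ee_rot: [0.804, -0.595, 0.0, -0.0]
ft_force: [0.2, -0.3, -3.0]
width: 0.056
```

>>> drive_tool(offset=[[0,0,0.001],[0,0,0.001],[0,0,0.001],[0,0,0],[0,0,0]], rot=[[0,0,0],[0,0,0],[0,0,0],[0,0,0],[0,0,0]], hand=[1,1,1,1,1])

```text
t: 16.5
ee_pos: [0.5308, -0.0013, 0.0408]
ee_rot: [0.804, -0.595, 0.0, -0.0]
ft_force: [-0.9, 0.8, -1.0]
width: 0.0559
```

>>> drive_tool(offset=[[0,0,0.001],[0,0,0],[0,0,0]], rot=[[0,0,0],[0,0,0],[0,0,0]], hand=[1,1,1])

```text
t: 16.8
ee_pos: [0.5313, -0.0014, 0.0407]
ee_rot: [0.804, -0.594, 0.001, -0.0]
ft_force: [-1.9, 1.1, 6.3]
width: 0.0555
```

The tub is on the floor too. Release, rise straight up, then back away toward the robot.

>>> drive_tool(offset=[[0,0,0],[0,0,0],[0,0,0],[0,0,0],[0,0,0],[0,0,0],[0,0,0],[0,0,0],[0,0,-0.015],[0,0,-0.02],[0,0,-0.03],[0,0,-0.03],[0,0,-0.03],[0,0,-0.03],[0,0,-0.03],[0.02,0.02,0],[0.04,0.02,0],[0.04,0.02,0],[0.04,0.02,0],[0.04,0.02,0]], rot=[[0,0,0],[0,0,0],[0,0,0],[0,0,0],[0,0,0],[0,0,0],[0,0,0],[0,0,0],[0,0,0],[0,0,0],[0,0,0],[0,0,0],[0,0,0],[0,0,0],[0,0,0],[0,0,0],[0,0,0],[0,0,0],[0,0,0],[0,0,0]], hand=[-1,-1,-1,-1,-1,-1,-1,-1,-1,-1,-1,-1,-1,-1,-1,-1,-1,-1,-1,-1])

```text
t: 18.8
ee_pos: [0.4873, -0.2043, 0.2261]
ee_rot: [0.804, -0.594, 0.001, -0.0]
ft_force: [0.7, -0.3, -0.3]
width: 0.087
```

>>> drive_tool(offset=[[0.04,0,0],[0.04,0,0],[0.03,0,0],[0,0,0],[0,0,0],[0,0,0]], rot=[[0,0,0],[0,0,0],[0,0,0],[0,0,0],[0,0,0],[0,0,0]], hand=[-1,-1,-1,-1,-1,-1])

```text
t: 19.4
ee_pos: [0.5198, -0.3069, 0.225]
ee_rot: [0.804, -0.594, -0.0, -0.0]
ft_force: [-0.2, -0.7, -0.2]
width: 0.0871
```

Run:
```python
from h import *
to_tool([.531,-.0013,.041])
a=get_image("scene");b=get_image("top")
cv2.imwrite("pics/p7.png",cv2.resize(np.hstack([a["color"],b["color"]])[:,:,::-1],(800,300),interpolation=cv2.INTER_AREA))
for i in(a,b):
  for c in blobs(i,*BLUE,80):
    for z in(.18,.095):
      p=cast(i,[cen(c)],z)[0]; d=p[:2]-[.586,.0155]; k=np.deg2rad(17.05)
      l=[d[0]*np.cos(k)+d[1]*np.sin(k),-d[0]*np.sin(k)+d[1]*np.cos(k)]
      if abs(l[0])<.12 and abs(l[1])<.06: print(z,np.round(cen(c)),"carrier frame",np.round(l,4))
```

```text
t 19.4 pos [ 0.5198 -0.3069  0.225 ] x [ 2.937e-01 -9.559e-01 -3.000e-04] z [ 1.e-04  4.e-04 -1.e+00] w 0.0871 q [-0.66  0.17  1.58  0.    1.39  0.61] F [-0.2 -0.7 -0.2]
tool delta [-0.2888 -0.1004  0.1841]
0.18 [301. 223.] carrier frame [0.0602 0.0063]
0.095 [301. 223.] carrier frame [-0.0573 -0.0165]
0.18 [326. 217.] carrier frame [-0.076   0.0026]
0.095 [326. 217.] carrier frame [-0.0592 -0.0011]
0.18 [300. 135.] carrier frame [ 0.057  -0.0003]
0.095 [300. 135.] carrier frame [ 0.0912 -0.0044]
```

View pics/p7.png

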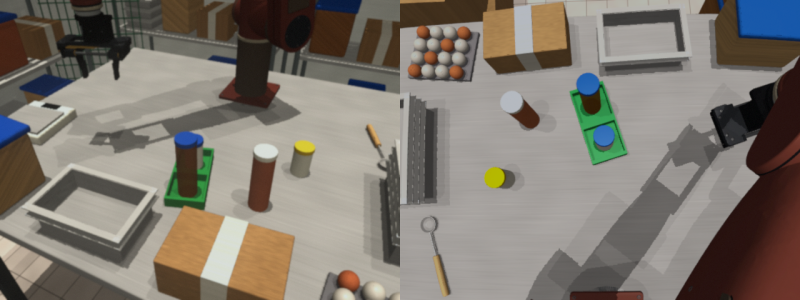

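The tall canister is at (57, 0) mm and the tub at (-59, -1) mm in the carrier frame, both upright. The white-lidded canister, lid at (511,102), hasn't moved, and the arm is clear. Handing in.

```bash
python3 -c "
from station import ticket
print(ticket.job_done())"
```

```text
the job is handed in; nothing more can be done
None
```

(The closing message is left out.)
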